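Slide out the funnel arm until its sprung button locks

ROBOT

A 6-joint arm with a two-finger parallel gripper is mounted at the origin on the work surface. World frame = base frame: x ahead of the robot, y to its left, z up, the work surface at z = 0. Lengths are in m, angles in rad, forces in N, time in s.
With the tool pointing down it reaches from about 0.4 to 0.825 m from the base axis. Payload 7 kg.
Tool frame: the origin (TCP) lies on the front face of the gripper's body, between the roots of the fingers; the fingertips stand 66 mm ahead of it and the grasp point (between the pads) lies 47 mm ahead of it; z points along the fingers, y is the line along which they close (so a half turn about z gives the same grasp; the last joint's range is limited). The gripper opens to 88 mm and grips with 3 to 60 N. Pads are 19 mm wide; open, the fingers measure 130 mm over their backs; the gripper's body (78 mm by 193 mm) begins 47 mm behind the grasp point.
Start: joints at [-1.056, 0.359, 0.012, 0, -1.224, -0.288], TCP at [0.152, -0.658, 0.292] pointing down, gripper open.
Joint ranges: [-3.07, 3.07], [-1.43, 2.12], [-1.02, 1.25], [-3.03, 1.67], [-3.05, -0], [-3.03, 3.03]. Speed limits (rad/s): [2.39, 2.39, 3.01, 3.14, 3.14, 3.14].

INTERFACE

Orientations are given as [roll, pitch, yaw] about the fixed x, y, z axes, in that order (R = Rz(yaw) Ry(pitch) Rx(roll)).
In Python, from station import arm gives the robot as it stands. The module is installed in compiled form; this text tells all that it offers.
- The arm moves only by the tool move_arm, never from a script. Its argument "increments" is a list of rows, each an object of numbers: "jaw": the gripper command: -1 is shut, 1 is fully open, values between are in proportion; "dx", "dy", "dz": the shift along the tool's x, y, z in m; "twist": the turn about the tool's z in rad. A call has 1 to 12 rows; each row shifts and turns the commanded pose from where the row before left it, along the tool's axes as they then stand; what a row does not reach is not made up. A row lasts 1/12 s, in which the tool goes at most 41.7 mm and 7.16 degrees, less where a joint would pass 70% of its speed; a pose out of reach is approached as far as the arm can. A call is refused whole if a number of a shift passes 0.0417 or a number of a turn 0.125, either way. A call with a gripper value outside its range is refused whole. The fingers move at their own pace and stop on an object; "force" is the grip in N (left out, the last holds). Time passes only in rows, so rows that do not move let the fingers close. It gives the time, the measured TCP pose, the force, the opening and the grip force at its end, in the units of the state.
- arm.get_state(): the state, without advancing time (a new reading comes with each control period).
- arm.grab_frame(name): name is "side" or "top" or "wrist"; returns the picture (420x560x3 uint8, blue, green, red); there is no depth.
- arm.camera_info(name): a dict with "K" (3x3 intrinsics, pixels), "extrinsics" (4x4, takes a point from camera to world coordinates). Camera axes: x right, y down, z forward; pixel columns grow to the right and rows downward; lengths in m; the calibration is good to about 2 mm. A picture is of the moment at which its call begins: read the wrist's pose just before it. camera_info takes no time and is no camera call; for the wrist camera it gives the pose at the moment of the call.
- arm.job_done(): hands the job in; it is judged then, once.
Trained networks look in the newest picture that a camera, given by its name, has taken for a name from the list of things; names that differ only in an ending like _2 or _b are one class to them, and where a whole thing is asked for, a point or a joint stands for the part that bears it (a point fixed in the world has none). Each returns a list of dicts, best first, with "score" (0 to 1); they miss things now and then, are a little off and sometimes report something else, mostly with a low value. They report only what shows in the picture. A call takes as long as a camera call.
- arm.find_in(camera, name): "position" ([x, y, z] in m, in world coordinates, good to about 4 mm: the middle of the surface that is visible of it).
- arm.silhouettes(camera, name): "pixels" (420x560 bool, what is visible of it).
- arm.pinpoint(camera, name): "position" ([x, y, z] in m, in world coordinates, good to about 4 mm: a listed point, or the origin of a listed thing).
The state is a dict: "t": time; "q": joint angles; "qd": joint speeds; "joint_efforts": joint torques, N m; "eef_pos": TCP position; "ee_rot": TCP orientation; "force": force on the tool from outside, world axes, zero at the start; "moment": the same for the moment, N m; "width": finger opening in m; "gripper_force": force on a finger pad.
Only numpy, scipy, OpenCV 4.12 (cv2) and the standard library are available. Lean on these libraries where they do the work, as an engineer would, in place of code of your own. Each camera call takes 0.05 s, during which the arm holds its last target. There are 200 camera calls.

TASK

The clay funnel rides on a telescoping arm whose sprung button is caught inside the outer tube between two holes. Take the arm by its upright wooden handle and slide it, out or in, whichever way brings the funnel over the round glazed bowl, until the button pops up through the next hole there and locks; then let go. Leave the bowl, the square tray and the other things on the ledge where they are.

Things in the scene. Friction and masses are not known exactly. Their poses are not given: they have to be found in the camera images.
- station: Fixed station: concrete ledge 300 x 600 x 30 mm (x -150 to 150, y -410 to 190) with two posts that carry a fixed outer tube. Origin on the table surface, straight below the tubes' axis, midway between the places of bowl and tray. Its y axis is the way the arm slides out, x is level and square to it, z up.
- outer_tube (a point): Middle of the top face of the level square steel outer tube (36 mm wide, 240 mm long, along station y from -370 to -130 mm), 173 mm above the table. Its top wall (4 mm) has two 19 mm holes, 60 mm to either side of this point along y: one for each end of the arm's slide.
- boom (a joint): Slide of the inner tube (25 mm square) with funnel and handle, in m, + is out (station +y), 0 with the button half-way between the holes; starts within +-0.030. The holes are at -0.060 and +0.060, stops at +-0.072. Slid slowly it takes 3 to 5 N (more when jerked); stays where left. The popped button (2.5 mm play) locks it both ways and is hard to get back in: do not slide the wrong way.
- button (a joint): Height of the sprung round brass button (14 mm across) on the inner tube, in m: about 0 while trapped under the outer tube's top wall, about 0.010 popped through a hole, when it stands 6 mm proud of the outer tube's top face.
- handle (a point): On the axis of the arm's upright round dark-wood handle (26 mm across, from 165 to 265 mm above the table), 25 mm below its top: the place to grip from above. It stands at station y = 80 mm + the slide value, beyond the funnel from the outer tube. The funnel's rim (92 mm across, 195 mm above the table) and all else near it are lower than the grip.
- bowl_mid (a point): Centre, half-way up, of the loose round glazed bowl (100 mm across, 45 mm high, 0.35 kg) standing on the ledge below the arm at station y about +60 or -60 mm (within 5 mm); one of the two holes puts the funnel above it.
- spout (a point): Centre of the funnel's lower mouth, 105 mm above the table; the funnel's axis is upright through it, at station x 0, y = the slide value.
- tray_mid (a point): Centre, half-way up, of the loose square light-wood tray (90 x 90 x 35 mm) that stands in the other of the two places.
- hammer_grip (a point): Handle of a brass-headed hammer 200 mm long, lying on the ledge; leave alone.
- top: Purple painted wooden spinning top, 68 mm across, 82 mm high, standing on its crown, tip up, on the ledge; origin at its underside; leave alone.
- finder: Steel center finder lying flat on the ledge, blade 130 mm long with a V of two arms; origin at its underside; leave alone.
- blank: Walnut peg blank, 36 x 100 x 36 mm, lying on the ledge; origin at its underside; leave alone.
- glue: Amber glass glue jar, 56 mm across, 80 mm high, on the ledge; origin at its underside; leave alone.

How it is judged:
By the outcome, as a careful person would: the job done as asked, in the order asked, and still so for the second after the job is handed in, with the robot touching nothing.
It also fails if it takes over 32 s, if anything falls off the work surface, if the arm or the gripper's body presses on something with over 40 N, if the wrist force passes 120 N, or if a joint passes its speed limit or range.

## Working session

There is one attempt and no reset: what is moved stays moved. The work goes in short steps, Python scripts to look and compute and a tool call to move; the robot and the scene stay as the last step left them, time stands still between calls to the robot, and variables do not carry over. Pictures are saved under pics/ and viewed, at most 10 in all, crops included, and the job is handed in when it is done.

Besides the shell and the picture viewer there is one more tool, called by a JSON object that holds its "api" and its "payload", one argument or row to a line. move_arm: Moves the arm, as the interface text tells. Its arguments: {"type":"object","properties":{"increments":{"type":"array"},"force":{"type":"number"}},"required":["increments"]}

```bash
mkdir -p pics
python3 - <<'E'
from station import arm
import cv2,numpy as np
np.set_printoptions(precision=4,suppress=True)
for c in ("top","side"):
    im=arm.grab_frame(c); cv2.imwrite(f"pics/{c}1.png",im)
    for n in ("handle","bowl_mid","tray_mid","spout","outer_tube","station"):
        r=arm.pinpoint(c,n)
        print(c,n,[(np.round(d["position"],4),round(d["score"],2)) for d in r[:2]])
s=arm.get_state();print(s["t"],s["eef_pos"],s["ee_rot"],s["width"],s["force"])
E
```

```text
top handle [(array([0.5771, 0.0348, 0.2408]), 0.79)]
top bowl_mid [(array([0.5738, 0.0272, 0.0505]), 0.9)]
top tray_mid [(array([ 0.5817, -0.0949,  0.0472]), 0.73)]
top spout [(array([ 0.5776, -0.0399,  0.1053]), 0.86)]
top outer_tube [(array([ 0.5754, -0.2798,  0.1687]), 0.64)]
top station [(array([ 0.5821, -0.0288, -0.003 ]), 0.7)]
side handle [(array([0.5748, 0.0398, 0.2386]), 0.57)]
side bowl_mid [(array([0.5782, 0.0298, 0.0495]), 0.71)]
side tray_mid [(array([ 0.5799, -0.0939,  0.0457]), 0.63)]
side spout [(array([ 0.5735, -0.0402,  0.1052]), 0.91), (array([ 0.5799, -0.0302, -0.0004]), 0.39)]
side outer_tube [(array([ 0.5781, -0.2843,  0.1758]), 0.68)]
side station [(array([ 0.5777, -0.0328,  0.0025]), 0.76), (array([ 0.5775, -0.2816,  0.1776]), 0.67)]
0.7 [ 0.1518 -0.6577  0.2922] [-3.1415  0.0001 -2.9148] 0.08764980137273855 [ 0.3069 -0.6659  0.0643]
```

View pics/top1.png

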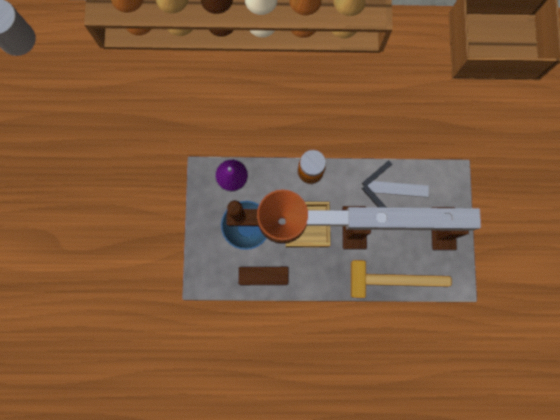

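View pics/side1.png

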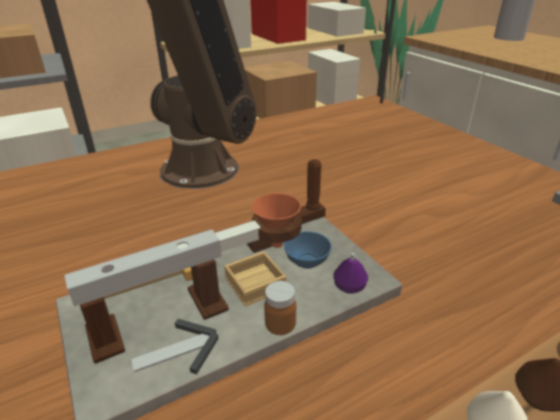

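The blue bowl is at about (246,225) in the top view, under the handle at (236,211). The tray is at (308,225), on the side nearer the tube. The bowl is therefore at station y = +60, the slide is about -11 mm now, and the arm has to go **out** (+y world) by about 71 mm. First I lift, straighten the tool and travel above the handle.

{"api": "move_arm", "payload": {
  "increments": [
    {"jaw": 1,"dz": -0.04,"twist": 0.1135},
    {"jaw": 1,"dz": -0.04,"twist": 0.1135},
    {"jaw": 1,"dx": -0.0185,"dy": 0.03},
    {"jaw": 1,"dx": -0.0185,"dy": 0.03},
    {"jaw": 1,"dx": -0.0185,"dy": 0.03},
    {"jaw": 1,"dx": -0.0185,"dy": 0.03},
    {"jaw": 1,"dx": -0.0185,"dy": 0.03},
    {"jaw": 1,"dx": -0.0185,"dy": 0.03},
    {"jaw": 1,"dx": -0.0185,"dy": 0.03},
    {"jaw": 1,"dx": -0.0185,"dy": 0.03},
    {"jaw": 1,"dx": -0.0185,"dy": 0.03},
    {"jaw": 1,"dx": -0.0185,"dy": 0.03}
  ]
}}

```text
$.increments[0]: bad value
```

{"api": "move_arm", "payload": {
  "increments": [
    {"jaw": 1.0,"dx": 0.0,"dy": 0.0,"dz": -0.04,"twist": 0.1135},
    {"jaw": 1.0,"dx": 0.0,"dy": 0.0,"dz": -0.04,"twist": 0.1135}
  ]
}}

```text
t: 0.87
eef_pos: [0.1514, -0.6567, 0.3704]
ee_rot: [3.136, -0.003, 3.136]
force: [0.8, -1.6, 0.8]
width: 0.0874
gripper_force: 0.0
```

{"api": "move_arm", "payload": {
  "increments": [
    {"jaw": 1,"dx": -0.0185,"dy": 0.03,"dz": 0,"twist": 0},
    {"jaw": 1,"dx": -0.0185,"dy": 0.03,"dz": 0,"twist": 0},
    {"jaw": 1,"dx": -0.0185,"dy": 0.03,"dz": 0,"twist": 0},
    {"jaw": 1,"dx": -0.0185,"dy": 0.03,"dz": 0,"twist": 0},
    {"jaw": 1,"dx": -0.0185,"dy": 0.03,"dz": 0,"twist": 0},
    {"jaw": 1,"dx": -0.0185,"dy": 0.03,"dz": 0,"twist": 0},
    {"jaw": 1,"dx": -0.0185,"dy": 0.03,"dz": 0,"twist": 0},
    {"jaw": 1,"dx": -0.0185,"dy": 0.03,"dz": 0,"twist": 0},
    {"jaw": 1,"dx": -0.0185,"dy": 0.03,"dz": 0,"twist": 0},
    {"jaw": 1,"dx": -0.0185,"dy": 0.03,"dz": 0,"twist": 0},
    {"jaw": 1,"dx": -0.0185,"dy": 0.03,"dz": 0,"twist": 0},
    {"jaw": 1,"dx": -0.0185,"dy": 0.03,"dz": 0,"twist": 0}
  ]
}}

```text
t: 1.87
eef_pos: [0.3743, -0.2962, 0.3726]
ee_rot: [-3.141, 0.001, 3.141]
force: [0.4, 0.1, -0.0]
width: 0.0875
gripper_force: 0.0
```

{"api": "move_arm", "payload": {
  "increments": [
    {"jaw": 1,"dx": -0.0185,"dy": 0.03,"dz": 0,"twist": 0},
    {"jaw": 1,"dx": -0.0185,"dy": 0.03,"dz": 0,"twist": 0},
    {"jaw": 1,"dx": -0.0185,"dy": 0.03,"dz": 0,"twist": 0},
    {"jaw": 1,"dx": -0.0185,"dy": 0.03,"dz": 0,"twist": 0},
    {"jaw": 1,"dx": -0.0185,"dy": 0.03,"dz": 0,"twist": 0},
    {"jaw": 1,"dx": -0.0185,"dy": 0.03,"dz": 0,"twist": 0},
    {"jaw": 1,"dx": -0.0185,"dy": 0.03,"dz": 0,"twist": 0},
    {"jaw": 1,"dx": -0.0185,"dy": 0.03,"dz": 0,"twist": 0},
    {"jaw": 1,"dx": -0.0185,"dy": 0.03,"dz": 0,"twist": 0},
    {"jaw": 1,"dx": -0.0185,"dy": 0.03,"dz": 0,"twist": 0},
    {"jaw": 1,"dx": 0,"dy": 0,"dz": 0,"twist": 0},
    {"jaw": 1,"dx": 0,"dy": 0,"dz": 0,"twist": 0}
  ]
}}

```text
t: 2.87
eef_pos: [0.5595, 0.0038, 0.3715]
ee_rot: [-3.141, -0.001, -3.139]
force: [-0.9, -0.2, 0.1]
width: 0.0876
gripper_force: 0.0
```

Run:
```python
from station import arm
import cv2,numpy as np
for c in ("wrist","top","side"):
    im=arm.grab_frame(c); cv2.imwrite(f"pics/{c}2.png",im)
    for n in ("handle","spout","bowl_mid"):
        r=arm.pinpoint(c,n)
        print(c,n,[(np.round(d["position"],4),round(d["score"],2)) for d in r[:2]])
```

```text
wrist handle [(array([0.5767, 0.0413, 0.2391]), 0.67)]
wrist spout [(array([ 0.5771, -0.042 ,  0.1057]), 0.62)]
wrist bowl_mid [(array([0.5731, 0.0319, 0.0509]), 0.78)]
top handle []
top spout []
top bowl_mid [(array([0.5723, 0.0307, 0.0536]), 0.86), (array([ 0.5733, -0.2791,  0.1702]), 0.71)]
side handle [(array([0.5746, 0.0386, 0.2412]), 0.62)]
side spout [(array([ 0.5735, -0.0396,  0.1068]), 0.71), (array([ 0.4795, -0.0066,  0.0311]), 0.58)]
side bowl_mid [(array([0.5774, 0.0326, 0.051 ]), 0.69)]
```

View pics/wrist2.png

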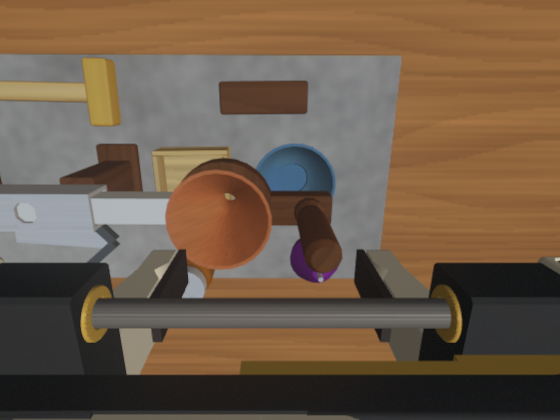

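The wrist view shows the handle top at about (322,255), between the open fingers at columns 165 and 375, with nothing else at that height. I move over it, go down and close.

{"api": "move_arm", "payload": {
  "increments": [
    {"jaw": 1,"dx": -0.0085,"dy": 0.0175,"dz": 0,"twist": 0},
    {"jaw": 1,"dx": -0.008,"dy": 0.0175,"dz": 0,"twist": 0},
    {"jaw": 1,"dx": 0,"dy": 0,"dz": 0.012,"twist": 0},
    {"jaw": 1,"dx": 0,"dy": 0,"dz": 0.018,"twist": 0},
    {"jaw": 1,"dx": 0,"dy": 0,"dz": 0.018,"twist": 0},
    {"jaw": 1,"dx": 0,"dy": 0,"dz": 0.018,"twist": 0},
    {"jaw": 1,"dx": 0,"dy": 0,"dz": 0.012,"twist": 0},
    {"jaw": 1,"dx": 0,"dy": 0,"dz": 0.005,"twist": 0},
    {"jaw": 1,"dx": 0,"dy": 0,"dz": 0,"twist": 0},
    {"jaw": 1,"dx": 0,"dy": 0,"dz": 0,"twist": 0}
  ]
}}

```text
t: 4.3
eef_pos: [0.5758, 0.0376, 0.2895]
ee_rot: [-3.141, 0.0, -3.141]
force: [0.8, -0.4, 1.1]
width: 0.0877
gripper_force: 0.0
```

{"api": "move_arm", "payload": {
  "force": 20,
  "increments": [
    {"jaw": 0,"dx": 0,"dy": 0,"dz": 0,"twist": 0},
    {"jaw": -0.2,"dx": 0,"dy": 0,"dz": 0,"twist": 0},
    {"jaw": -0.3,"dx": 0,"dy": 0,"dz": 0,"twist": 0},
    {"jaw": -0.4,"dx": 0,"dy": 0,"dz": 0,"twist": 0},
    {"jaw": -0.6,"dx": 0,"dy": 0,"dz": 0,"twist": 0},
    {"jaw": -1,"dx": 0,"dy": 0,"dz": 0,"twist": 0},
    {"jaw": -1,"dx": 0,"dy": 0,"dz": 0,"twist": 0},
    {"jaw": -1,"dx": 0,"dy": 0,"dz": 0,"twist": 0},
    {"jaw": -1,"dx": 0,"dy": 0,"dz": 0,"twist": 0}
  ]
}}

```text
t: 5.05
eef_pos: [0.5754, 0.0372, 0.2892]
ee_rot: [-3.142, -0.0, 3.141]
force: [0.3, -0.5, 0.7]
width: 0.0331
gripper_force: 0.0
```

{"api": "move_arm", "payload": {
  "increments": [
    {"jaw": -1,"dx": 0,"dy": 0,"dz": 0,"twist": 0},
    {"jaw": -1,"dx": 0,"dy": 0,"dz": 0,"twist": 0},
    {"jaw": -1,"dx": 0,"dy": 0,"dz": 0,"twist": 0},
    {"jaw": -1,"dx": 0,"dy": 0,"dz": 0,"twist": 0},
    {"jaw": -1,"dx": 0,"dy": 0,"dz": 0,"twist": 0}
  ]
}}

```text
t: 5.47
eef_pos: [0.5754, 0.0378, 0.2891]
ee_rot: [3.141, 0.0, -3.142]
force: [-1.1, 5.4, 1.8]
width: 0.0254
gripper_force: 20.0
```

{"api": "move_arm", "payload": {
  "increments": [
    {"jaw": -1,"dx": 0,"dy": 0.002,"dz": 0,"twist": 0},
    {"jaw": -1,"dx": 0,"dy": 0.004,"dz": 0,"twist": 0},
    {"jaw": -1,"dx": 0,"dy": 0.005,"dz": 0,"twist": 0},
    {"jaw": -1,"dx": 0,"dy": 0.005,"dz": 0,"twist": 0},
    {"jaw": -1,"dx": 0,"dy": 0.005,"dz": 0,"twist": 0},
    {"jaw": -1,"dx": 0,"dy": 0.005,"dz": 0,"twist": 0},
    {"jaw": -1,"dx": 0,"dy": 0.005,"dz": 0,"twist": 0},
    {"jaw": -1,"dx": 0,"dy": 0.005,"dz": 0,"twist": 0},
    {"jaw": -1,"dx": 0,"dy": 0.005,"dz": 0,"twist": 0},
    {"jaw": -1,"dx": 0,"dy": 0.005,"dz": 0,"twist": 0},
    {"jaw": -1,"dx": 0,"dy": 0.004,"dz": 0,"twist": 0},
    {"jaw": -1,"dx": 0,"dy": 0.003,"dz": 0,"twist": 0}
  ]
}}

```text
t: 6.47
eef_pos: [0.5755, 0.0887, 0.2891]
ee_rot: [-3.139, -0.001, 3.141]
force: [2.4, -6.7, -0.1]
width: 0.0256
gripper_force: 20.0
```

{"api": "move_arm", "payload": {
  "increments": [
    {"jaw": -1,"dx": 0,"dy": 0.0015,"dz": 0,"twist": 0},
    {"jaw": -1,"dx": 0,"dy": 0.0015,"dz": 0,"twist": 0},
    {"jaw": -1,"dx": 0,"dy": 0.0015,"dz": 0,"twist": 0},
    {"jaw": -1,"dx": 0,"dy": 0.0015,"dz": 0,"twist": 0},
    {"jaw": -1,"dx": 0,"dy": 0.0015,"dz": 0,"twist": 0},
    {"jaw": -1,"dx": 0,"dy": 0.0015,"dz": 0,"twist": 0}
  ]
}}

```text
t: 6.97
eef_pos: [0.5755, 0.0975, 0.2891]
ee_rot: [-3.139, -0.0, 3.141]
force: [1.6, -7.1, -0.9]
width: 0.0257
gripper_force: 20.0
```

{"api": "move_arm", "payload": {
  "increments": [
    {"jaw": -1,"dx": 0,"dy": 0.0015,"dz": 0,"twist": 0},
    {"jaw": -1,"dx": 0,"dy": 0.0015,"dz": 0,"twist": 0},
    {"jaw": -1,"dx": 0,"dy": 0.0015,"dz": 0,"twist": 0},
    {"jaw": -1,"dx": 0,"dy": 0.001,"dz": 0,"twist": 0}
  ]
}}

```text
t: 7.3
eef_pos: [0.5755, 0.103, 0.2891]
ee_rot: [-3.139, -0.0, 3.141]
force: [2.3, -7.3, -1.1]
width: 0.0256
gripper_force: 20.0
```

{"api": "move_arm", "payload": {
  "increments": [
    {"jaw": -1,"dx": 0,"dy": 0.001,"dz": 0,"twist": 0},
    {"jaw": -1,"dx": 0,"dy": 0.001,"dz": 0,"twist": 0},
    {"jaw": -1,"dx": 0,"dy": 0.001,"dz": 0,"twist": 0}
  ]
}}

```text
t: 7.55
eef_pos: [0.5755, 0.1059, 0.2891]
ee_rot: [-3.139, -0.0, 3.141]
force: [2.7, -6.8, -0.6]
width: 0.0257
gripper_force: 20.0
```

{"api": "move_arm", "payload": {
  "increments": [
    {"jaw": -1,"dx": 0,"dy": 0.001,"dz": 0,"twist": 0},
    {"jaw": -1,"dx": 0,"dy": 0.001,"dz": 0,"twist": 0}
  ]
}}

```text
t: 7.72
eef_pos: [0.5755, 0.1088, 0.2891]
ee_rot: [-3.14, -0.0, 3.141]
force: [1.1, -3.7, -0.4]
width: 0.0256
gripper_force: 20.0
```

Run:
```python
from station import arm
import cv2,numpy as np
t=arm.grab_frame("top"); s=arm.grab_frame("side")
for c in("top","side"):
    for n in("button","spout","bowl_mid"): print(c,n,[(np.round(d["position"],4),round(d["score"],2)) for d in arm.pinpoint(c,n)[:2]])
a=cv2.resize(t[190:250,340:490],(600,240),interpolation=3); b=cv2.resize(s[225:305,60:240],(600,267),interpolation=3)
cv2.imwrite("pics/pop1.png",np.vstack([a,b])); print(arm.get_state()["force"])
```

```text
Traceback (most recent call last):
ValueError: it knows: blank, bowl_mid, finder, glue, hammer_grip, handle, outer_tube, spout, station, top, tray_mid
```

```bash
cat > look.py <<'E'
from station import arm
import cv2,numpy as np,sys
t=arm.grab_frame("top"); s=arm.grab_frame("side")
for c in("top","side"):
    for n in("spout","bowl_mid","tray_mid"): print(c,n,[(np.round(d["position"],4),round(d["score"],2)) for d in arm.pinpoint(c,n)[:2]])
a=cv2.resize(t[190:250,340:490],(600,240),interpolation=3); b=cv2.resize(s[225:305,60:240],(600,267),interpolation=3)
cv2.imwrite(f"pics/{sys.argv[1]}.png",np.vstack([a,b])); print(arm.get_state()["force"])
E
python3 look.py pop1
```

```text
top spout [(array([0.5771, 0.0276, 0.1077]), 0.64)]
top bowl_mid []
top tray_mid [(array([ 0.5803, -0.0972,  0.046 ]), 0.75)]
side spout [(array([0.5731, 0.0264, 0.1071]), 0.56), (array([ 0.4766, -0.0044,  0.0334]), 0.28)]
side bowl_mid [(array([0.5797, 0.0345, 0.0496]), 0.64), (array([ 0.6946, -0.1014,  0.0318]), 0.41)]
side tray_mid [(array([ 0.5792, -0.0952,  0.0468]), 0.57), (array([0.5761, 0.0312, 0.1086]), 0.33)]
[ 2.55847803 -3.14754347 -0.61536621]
```

View pics/pop1.png

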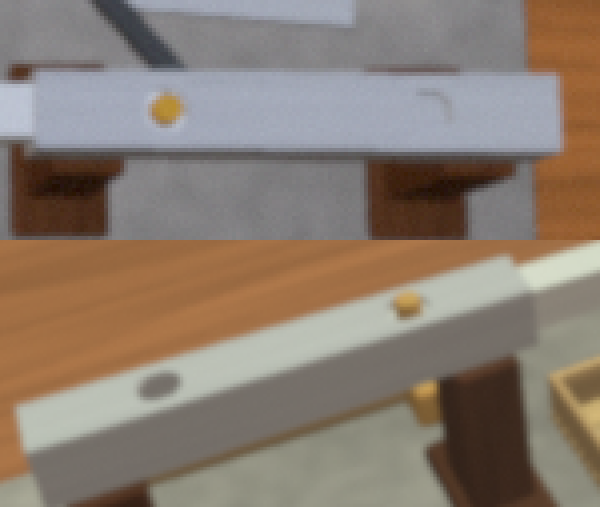

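The brass button stands proud in the outer hole, at (167,108) in the top crop and (407,303) in the side crop, and it is popped. I release and rise.

{"api": "move_arm", "payload": {
  "increments": [
    {"jaw": 0,"dx": 0,"dy": 0,"dz": 0,"twist": 0},
    {"jaw": 1,"dx": 0,"dy": 0,"dz": 0,"twist": 0},
    {"jaw": 1,"dx": 0,"dy": 0,"dz": 0,"twist": 0},
    {"jaw": 1,"dx": 0,"dy": 0,"dz": 0,"twist": 0},
    {"jaw": 1,"dx": 0,"dy": 0,"dz": 0,"twist": 0},
    {"jaw": 1,"dx": 0,"dy": 0,"dz": 0,"twist": 0},
    {"jaw": 1,"dx": 0,"dy": 0,"dz": 0,"twist": 0},
    {"jaw": 1,"dx": 0,"dy": 0,"dz": 0,"twist": 0}
  ]
}}

```text
t: 8.88
eef_pos: [0.5754, 0.1098, 0.2892]
ee_rot: [3.142, 0.0, 3.141]
force: [0.2, -0.2, 0.9]
width: 0.0734
gripper_force: 0.0
```

{"api": "move_arm", "payload": {
  "increments": [
    {"jaw": 1,"dx": 0,"dy": 0,"dz": -0.01,"twist": 0},
    {"jaw": 1,"dx": 0,"dy": 0,"dz": -0.02,"twist": 0},
    {"jaw": 1,"dx": 0,"dy": 0,"dz": -0.025,"twist": 0},
    {"jaw": 1,"dx": 0,"dy": 0,"dz": -0.025,"twist": 0},
    {"jaw": 1,"dx": 0,"dy": 0,"dz": -0.02,"twist": 0},
    {"jaw": 1,"dx": 0,"dy": 0,"dz": -0.01,"twist": 0},
    {"jaw": 1,"dx": 0,"dy": 0,"dz": 0,"twist": 0},
    {"jaw": 1,"dx": 0,"dy": 0,"dz": 0,"twist": 0}
  ]
}}

```text
t: 9.55
eef_pos: [0.5753, 0.1098, 0.3991]
ee_rot: [3.141, 0.0, 3.141]
force: [-0.8, -0.3, -0.9]
width: 0.088
gripper_force: 0.0
```

```bash
python3 look.py pop2; python3 -c "
from station import arm
import cv2; cv2.imwrite('pics/side3.png',arm.grab_frame('side'))"
```

```text
top spout [(array([0.5773, 0.0313, 0.1033]), 0.81)]
top bowl_mid [(array([0.5762, 0.0302, 0.0547]), 0.59), (array([0.6828, 0.0696, 0.0321]), 0.32)]
top tray_mid [(array([ 0.5801, -0.0965,  0.0454]), 0.75)]
side spout []
side bowl_mid [(array([0.5805, 0.032 , 0.0499]), 0.79), (array([ 0.6623, -0.2851,  0.0299]), 0.31)]
side tray_mid [(array([ 0.579 , -0.0919,  0.0499]), 0.66), (array([0.5744, 0.1111, 0.2353]), 0.29)]
[-0.3541744   0.08830411 -0.27162711]
```

View pics/side3.png

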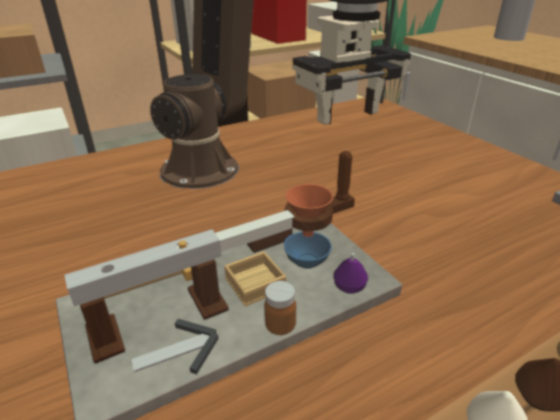

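The funnel at (309,205) is above the blue bowl at (307,248). The button is up at (182,244), the gripper is clear, and the other things have not moved.

```bash
python3 -c "
from station import arm
print(arm.job_done())"
```

```text
the job is handed in; nothing more can be done
None
```

I slid the arm out about 71 mm until the button popped up and locked in the outer hole with the funnel over the bowl, then let go, and handed the job in at about 10 s of the 32 s allowed; the bowl, tray and other things looked unmoved in the last picture.

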